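# Gauge a drive pin in the tapered slot and set the pointer

## Robot

A 6-joint arm with a two-finger parallel gripper is mounted at the origin on the work surface. World frame = base frame: x ahead of the robot, y to its left, z up, the work surface at z = 0. Lengths are in mm, angles in degrees, forces in N, time in s.
With the tool pointing down it reaches from about 350 to 850 mm from the base axis. Payload 8.1 kg.
Tool frame: the origin (TCP) lies midway between the tips of the shut fingers; the grasp point (between the pads) lies 19 mm behind it (r.pinch_z is the distance from the TCP to the grasp point, in mm); z points along the fingers, y is the line along which they close (so a half turn about z gives the same grasp; the last joint's range is limited). The gripper opens to 85 mm and grips with 20 to 120 N. Pads are 22 mm wide; open, the fingers measure 114 mm over their backs; the gripper's body (76 mm by 85 mm) begins 54 mm behind the grasp point. The pads swing forward as they close: fully open they stand 13 mm farther back than shut.
Start: joints at [-81.784, 7.471, 85.268, -0, 87.261, -4.893], TCP at [136.106, -584.363, 193.592] pointing down, gripper open.
Joint ranges: [-169.43, 169.43], [-51.17, 129.36], [1.28, 143.12], [-76.62, 256.62], [0, 156.53], [-152.29, 152.29]. Speed limits (degrees/s): [136.94, 136.94, 159.86, 180, 180, 180].

## Interface

Orientations are given as [roll, pitch, yaw] about the fixed x, y, z axes, in that order (R = Rz(yaw) Ry(pitch) Rx(roll)).
In Python, from bench import sensors, optics, job, r gives the robot as it stands.
- The arm moves only by the tool play_rows, never from a script. Its argument "motion" is a list that holds one entry, the list of rows, each a list of 6 numbers: the shift along the tool's x, y, z in cm, then the turn, a rotation vector about the tool's x, y, z in degrees. In form: [[[x, y, z, ax, ay, az], ...]]. A call has 1 to 5 rows; each row is the pose to reach, as a shift and turn from the pose commanded when the call began, along the tool's axes at that moment; what a row does not reach only later rows make up. A row lasts 1/10 s, in which the tool goes at most 50 mm and 8.59 degrees, less where a joint would pass 70% of its speed; a pose out of reach is approached as far as the arm can. A call with a gripper value outside its range is refused whole. "jaw" is the opening, from 0 (shut) to 1 (fully open), set as the call begins (left out, the last holds). The fingers move at their own pace and stop on an object; "squeeze" is the grip in N (left out, the last holds). Time passes only in rows, so rows that repeat a pose let the fingers close. It gives the time, the measured TCP pose, the force, the opening and the grip force at its end, in the units of the state.
- sensors.sense(): the state, without advancing time (a new reading comes with each control period).
- optics.snapshot(name): name is "scene" or "top" or "wrist"; returns a dict with "pixels" (480x640x3 uint8, red, green, blue), "mtx" (3x3 intrinsics, pixels), "R" (3x3) and "t" (3): a world point X has camera coordinates R X + t; the wrist camera has in their place "T_tool_cam" (4x4, takes a point from camera to tool coordinates, whose origin is the TCP and whose axes are the flange's). Camera axes: x right, y down, z forward; pixel columns grow to the right and rows downward; lengths in mm; the calibration is good to about 2 mm. A picture is of the moment at which its call begins: read the wrist's pose just before it. There is no depth.
- job.hand_in(): hands the job in; it is judged then, once.
The state is a dict: "time": time; "joint_pos": joint angles; "qd": joint speeds; "joint_efforts": joint torques, N m; "tool_pos": TCP position; "tcp_rot": TCP orientation; "ft_force": force on the tool from outside, world axes, zero at the start; "wrist_torque": the same for the moment, N m; "finger_gap": finger opening in mm; "grip_force": force on a finger pad.
Only numpy, scipy, OpenCV 4.12 (cv2) and the standard library are available. Lean on these libraries where they do the work, as an engineer would, in place of code of your own. Each camera call takes 0.05 s, during which the arm holds its last target. There are 200 camera calls.

## Task

Take the blue-gripped mixer pin from the rack, lower its shank into the wide upper end of the sloping gauge's tapered slot and slide it down the slot, collar resting on the bars, until it wedges. Let go of it there, then slide the gauge's red pointer up by its knob until its blade just meets the pin's collar, without pushing the pin back out of its wedge, and leave it there. Leave the other pins and everything else on the bench where they are.

Things in the scene. Friction and masses are not known exactly. Their poses are not given: they have to be found in the camera images.
- pin_blue: Pin to gauge: steel shank 16 mm diameter, 22 mm long; above it a steel collar 34 mm diameter, 5 mm thick; above that a blue round grip 24 mm diameter, 40 mm long. About 120 g. Origin: on the axis at the collar's underside; z along the axis from shank to grip. At the start it stands upright in one of the rack's holes, collar resting on the rack.
- pin_green: Another pin, same collar and grip sizes, green grip, 13 mm shank; stands in the rack, leave it. Origin and axes as for pin_blue.
- pin_orange: Another pin, same collar and grip sizes, orange grip, 19 mm shank; stands in the rack, leave it. Origin and axes as for pin_blue.
- rack: White fixed block 56 mm (its x) by 190 mm (its y) by 30 mm high with three 23 mm holes in a row along its y, 60 mm apart, the middle one at its centre; each holds a pin, in any order. Origin: centre of the underside.
- gauge: Fixed stand, base 200 by 136 mm, with a white face that slopes 28 degrees, rising along the stand's x (towards the robot's left). On the face are two bars 26 mm tall: a straight steel fence and, on its right seen from the low end, a slanted yellow jaw 100 mm long, set differently along the fence each time; it stays put in use. The slot between them is open at the top and both ends. Origin: centre of the base.
- jaw_mouth (a point): Middle of the slot's width at the jaw's upper (wide) end, level with the bar tops. x points up the slope along the fence, y across to the fence, z square off the face. Slot width here 29.2 mm, less by 1 mm per 5 mm down (-x): a 16 mm shank wedges about 65 mm down, its axis at y = +6.6 mm. Enter the pin in the upper 30 mm; seated, its collar's underside is at z = 0; about 10 N of push wedges it.
- pointer_tip (a point): Middle of the upper edge of the red pointer's blade, which lies across the slot at the height of a seated collar (5 mm thick, underside 1 mm above the bar tops). Axes as jaw_mouth. When the blade touches the wedged pin's collar this point is 17 mm from the pin's axis. The pointer slides only along x, and starts parked at the low end.
- pointer_knob (a point): Grip point on the axis of the pointer's red knob, 16 mm diameter, 36 mm tall, square off the face; 8 mm below its top, 29 mm above the bar tops, 20 mm behind (-x) and 53 mm beside (+y) pointer_tip. Nothing but the knob is within 21 mm below this point. Axes as jaw_mouth. Moving it takes about 2.5 N; it stays where it is left.
- bottle: Amber bottle, 60 mm in diameter, 140 mm tall; leave it. Origin: centre of the underside.
- jar: White jar with a blue cap, 64 mm in diameter, 85 mm tall; leave it. Origin: centre of the underside.
- beaker: Glass beaker, 70 mm in diameter, 90 mm tall; leave it. Origin: centre of the underside.
- dish: Shallow steel dish, 100 mm in diameter, 18 mm tall; leave it. Origin: centre of the underside.
- spatula: Steel spatula 200 mm long lying on the bench; leave it. Origin: under its middle.
Not all that is in view belongs to the job. What is meant by the pin_blue is not pink, white or yellow, and is the smaller of those in its own colour.

How it is judged (in metres and radians):
On the way, in this order (a step that is already met when the one before it is completed fails the run):
1. the blue pin's shank is in the wide upper part of the slot, at least 15 mm deep (x of pin_blue in the frame of jaw_mouth between -0.042 and 0.01 m and z of pin_blue in the frame of jaw_mouth between -0.004 and 0.007 m and y of pin_blue in the frame of jaw_mouth between -0.012 and 0.012 m and angle between the z axis of pin_blue and the z axis of jaw_mouth, either way round below 0.2 rad), for 0.1 s.
2. it has been slid down to its wedge, collar on the bars, and let go (x of pin_blue in the frame of jaw_mouth between -0.072 and -0.061 m and y of pin_blue in the frame of jaw_mouth between 0.003 and 0.0105 m and z of pin_blue in the frame of jaw_mouth between -0.003 and 0.004 m and angle between the z axis of pin_blue and the z axis of jaw_mouth, either way round below 0.1 rad and contact force between the fingers and pin_blue below 0.1 N and linear speed of pin_blue below 0.01 m/s), for 0.2 s.
3. the pointer's blade is at the collar (distance between pointer_tip and pin_blue below 0.0215 m), for 0.2 s.
At the end, for the whole second after the job is handed in: The blue pin rests released and still in the slot, from 7 mm below to 4 mm above the point where its shank just fits (65 mm down the slot from jaw_mouth), collar on the bars (within 4 mm) and square to the face within 0.1 rad; the pointer's blade is within about 4 mm of the collar (x of pin_blue in the frame of jaw_mouth between -0.072 and -0.061 m and y of pin_blue in the frame of jaw_mouth between 0.003 and 0.0105 m and z of pin_blue in the frame of jaw_mouth between -0.003 and 0.004 m and angle between the z axis of pin_blue and the z axis of jaw_mouth, either way round below 0.1 rad and distance between pointer_tip and pin_blue below 0.0215 m and linear speed of pin_blue below 0.01 m/s); the robot touches nothing.
It fails at once if another pin is moved more than 25 mm (distance of any of pin_green, pin_orange from where it was at the start of the episode above 0.025 m).
It fails at once if a bottle, jar, beaker, dish or spatula is moved more than 25 mm (distance of any of bottle, jar, beaker, dish, spatula from where it was at the start of the episode above 0.025 m).
It also fails if it takes over 51 s, if anything falls off the work surface, if the arm or the gripper's body presses on something with over 40 N, if the wrist force passes 120 N, or if a joint passes its speed limit or range.

## Working session

There is one attempt and no reset: what is moved stays moved. The work goes in short steps, Python scripts to look and compute and a tool call to move; the robot and the scene stay as the last step left them, time stands still between calls to the robot, and variables do not carry over. Pictures are saved under pics/ and viewed, at most 10 in all, crops included, and the job is handed in when it is done.

Besides the shell and the picture viewer there is one more tool, called after "Request:" as name([rows], argument=value, ...), one row to a line, values as JSON. play_rows: Moves the arm, as the interface text tells. Its arguments: {"type":"object","properties":{"motion":{"type":"array","items":{"type":"array","items":{"type":"array","items":{"type":"number"}}}},"jaw":{"type":"number"},"squeeze":{"type":"number"}},"required":["motion"]}

```bash
ls; mkdir -p pics
python3 - <<'E'
from bench import sensors, optics, job, r
import cv2,pickle
print(sensors.sense(), r.pinch_z)
d={}
for n in ("scene","top","wrist"):
    s=optics.snapshot(n); d[n]=s
    cv2.imwrite(f"pics/{n}0.png",s["pixels"][:,:,::-1])
    print(n,{k:v for k,v in s.items() if k!="pixels"})
pickle.dump(d,open("s0.pkl","wb"))
E
```

```text
pics
{'time': 0.0, 'joint_pos': array([-8.17840696e+01,  7.51572730e+00,  8.53306496e+01, -2.34979047e-05,
        8.72622781e+01, -4.89269500e+00]), 'qd': array([-0.00536032, -0.02315078, -0.00375881,  0.11779491, -0.11729542,
       -0.07662656]), 'joint_efforts': array([ 3.36097488e-03, -5.69401109e+01, -5.00541508e+01, -4.45849003e-05,
        1.51194725e-02,  7.85871975e-06]), 'tool_pos': array([ 136.01278551, -583.72694873,  192.52492484]), 'tcp_rot': array([-1.79891739e+02, -9.24378478e-03,  1.31086178e+01]), 'ft_force': array([-0.801553  ,  0.77002058, -0.15858506]), 'wrist_torque': array([-0.00199218, -0.00763174,  0.02211326]), 'grip_force': 0.0, 'finger_gap': 85.64495032403705} 18.700000000000003
scene {'mtx': array([[583.15094224,   0.        , 312.25444501],
       [  0.        , 583.15094224, 236.04927989],
       [  0.        ,   0.        ,   1.        ]]), 'R': array([[ 0.22090051,  0.97505458,  0.02171459],
       [ 0.52646829, -0.10047114, -0.84423734],
       [-0.8209958 ,  0.19792451, -0.53552944]]), 't': array([-139.39808078, -231.42065812, 1725.29768402])}
top 
[... 197 characters left out ...]
037,  0.00576826],
       [-0.98951449,  0.01112593, -0.1440045 ],
       [ 0.14392742, -0.00744768, -0.98956022]]), 't': array([  20.47778692,  598.60219061, 1364.75383153])}
wrist {'mtx': array([[371.73881571,   0.        , 318.05231603],
       [  0.        , 371.73881571, 236.66218761],
       [  0.        ,   0.        ,   1.        ]]), 'T_tool_cam': array([[-2.57195890e-04, -9.58128281e-01, -2.86339189e-01,
         7.30742729e+01],
       [ 9.99999519e-01, -5.17543886e-04,  8.33548731e-04,
        -2.98116759e-01],
       [-9.46839710e-04, -2.86338837e-01,  9.58127953e-01,
        -1.80372185e+02],
       [ 0.00000000e+00,  0.00000000e+00,  0.00000000e+00,
         1.00000000e+00]])}
```

View pics/scene0.png

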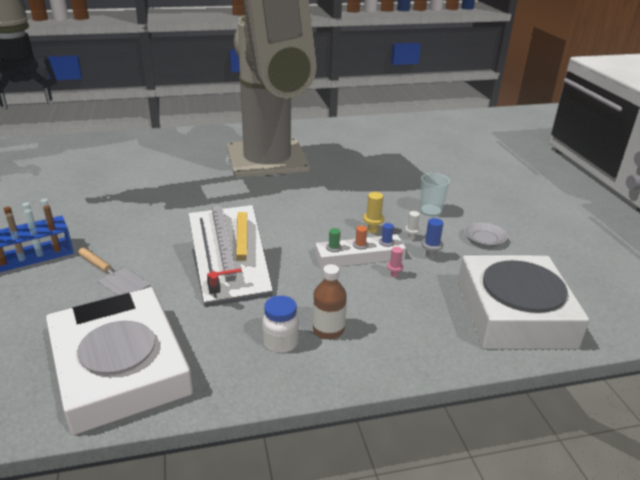

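View pics/top0.png

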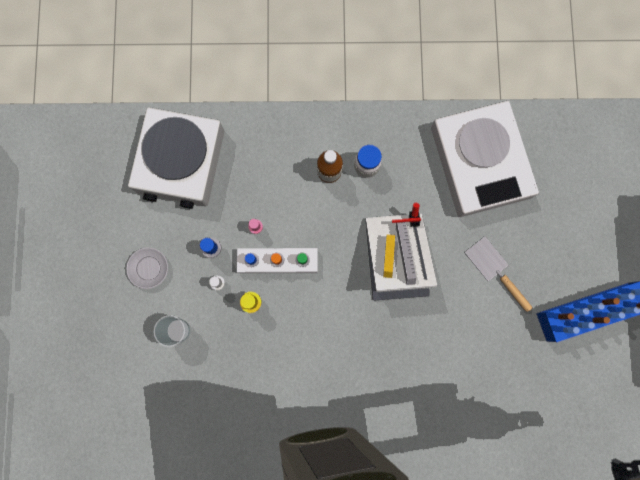

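The scene shows the gauge at about (230,250), rising toward the robot, with the pointer at its low end. The rack is at about (360,248), with its blue pin at (388,232) in the scene view and (250,259) in the top view. I'll take enlarged crops for detail.

```bash
cat > h.py <<'E'
import numpy as np, cv2, pickle
from scipy.spatial.transform import Rotation as Ro
def ray(s,px,T=None):
    d=np.linalg.inv(s["mtx"])@np.array([px[0],px[1],1.])
    if T is None: R=s["R"]; return -R.T@s["t"], R.T@d
    M=T@s["T_tool_cam"]; return M[:3,3], M[:3,:3]@d
def onz(s,px,z,T=None):
    c,d=ray(s,px,T); return c+d*(z-c[2])/d[2]
def onplane(s,px,p,n,T=None):
    c,d=ray(s,px,T); return c+d*(np.dot(p-c,n)/np.dot(d,n))
def tri(*rays):
    A=0;b=0
    for c,d in rays:
        d=d/np.linalg.norm(d); P=np.eye(3)-np.outer(d,d); A=A+P; b=b+P@c
    X=np.linalg.solve(A,b); return X,[np.linalg.norm(np.cross(X-c,d/np.linalg.norm(d))) for c,d in rays]
def toolT(st):
    T=np.eye(4); T[:3,:3]=Ro.from_euler('xyz',st['tcp_rot'],degrees=True).as_matrix(); T[:3,3]=st['tool_pos']; return T
def blobs(img,lo,hi,box=None,amin=15):
    h=cv2.cvtColor(img,cv2.COLOR_RGB2HSV); m=cv2.inRange(h,np.array(lo),np.array(hi))
    if box: k=np.zeros_like(m); x0,y0,x1,y1=box; k[y0:y1,x0:x1]=255; m&=k
    n,l,st,c=cv2.connectedComponentsWithStats(m)
    return [(st[i].tolist(),c[i].round(1).tolist()) for i in range(1,n) if st[i][4]>=amin]
E
python3 - <<'E'
from h import *
d=pickle.load(open("s0.pkl","rb"))
a=cv2.resize(d["top"]["pixels"][195:305,355:450],None,fx=4.2,fy=4.2,interpolation=2)
b=cv2.resize(d["scene"]["pixels"][200:305,180:280],None,fx=4,fy=4.2,interpolation=2)
a=cv2.resize(a,(399,462)); b=cv2.resize(b,(400,462))
cv2.imwrite("pics/c1.png",np.hstack([a,b])[:,:,::-1])
for n,box in (("top",(180,235,330,275)),("scene",(370,215,450,260))):
    print(n,blobs(d[n]["pixels"],(105,120,40),(130,255,255),box))
for n,box in (("top",(280,245,320,275)),("scene",(320,220,350,260))):
    print(n,blobs(d[n]["pixels"],(50,100,20),(80,255,255),box))
print("yellow",blobs(d["top"]["pixels"],(18,130,80),(32,255,255),(355,195,450,305)),blobs(d["scene"]["pixels"],(18,130,80),(32,255,255),(180,200,280,305)))
print(onz(d["top"],(250,259),72),onz(d["scene"],(388,232),55),onz(d["top"],(302,259),72))
for p in ((366,219),(423,216),(437,288),(372,296)): print(p,onz(d["top"],p,5))
E
```

```text
top [([200, 238, 17, 16, 204], [208.0, 245.5]), ([245, 254, 11, 10, 91], [249.9, 258.5])]
scene [([427, 219, 16, 26, 312], [433.7, 231.0]), ([383, 224, 10, 18, 137], [386.9, 232.0])]
top [([297, 253, 10, 11, 82], [301.7, 258.2])]
scene [([331, 229, 8, 6, 36], [334.4, 231.4])]
yellow [([384, 235, 11, 42, 370], [389.0, 255.4])] [([237, 213, 9, 42, 342], [241.4, 234.1])]
[547.33048105 180.64653421  72.        ] [546.8842493  188.92033242  55.        ] [545.96572222  61.47254145  72.        ]
(366, 219) [649.30557526 -92.94125329   5.        ]
(423, 216) [ 655.18301079 -231.91832642    5.        ]
(437, 288) [ 479.87242667 -259.09394391    5.        ]
(372, 296) [ 462.64251432 -103.05950213    5.        ]
```

View pics/c1.png

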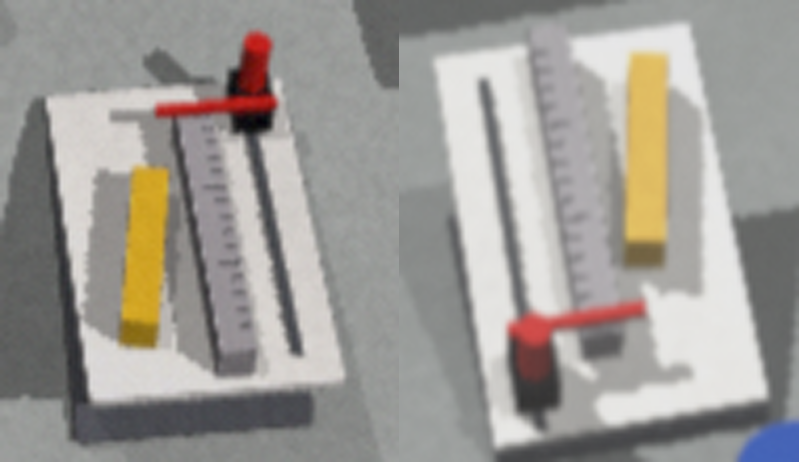

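The crops show the slot's wide end toward the robot, the yellow jaw on the left (top view) and the steel fence to its right. The pointer knob is at the low, far end. Next I'll move over the gauge for a close wrist look, tilted square to the face.

```bash
cat >> h.py <<'E'
def row(pos,R,st=None):
    from bench import sensors
    T=toolT(st or sensors.sense()); A=T[:3,:3]
    s=A.T@(np.array(pos)-T[:3,3])/10; w=Ro.from_matrix(A.T@R).as_rotvec(degrees=True)
    print("row",s.round(2).tolist(),w.round(1).tolist()); return s,w
def frame(z,y):  # tool z, approx tool y (closing)
    z=np.array(z,float);z/=np.linalg.norm(z); y=np.array(y,float); y-=z*(y@z); y/=np.linalg.norm(y)
    return np.column_stack([np.cross(y,z),y,z])
E
python3 - <<'E'
from h import *
s=np.sin(np.radians(28));c=np.cos(np.radians(28))
# downslope horizontal dir
d=np.array([.985,.17,0]); n=s*d+np.array([0,0,c])
R=frame(-n,d); print(R.round(2))
row(np.array([565,-170,85])+100*n,R)
E
```

```text
[[-0.17  0.87 -0.46]
 [ 0.99  0.15 -0.08]
 [ 0.   -0.47 -0.88]]
row [55.85, -30.3, 2.0] [22.3, -21.2, -84.8]
```

Request:
play_rows([
  [[5,-2.5,-5,2,-2,-8],[10,-5,-8,4,-4,-16],[14.5,-7,-8,6,-6,-24],[19,-9.5,-8,8,-8,-31],[23,-12,-8,10,-10,-38]],
], jaw=0.55)

```text
time: 0.65
tool_pos: [311.2, -436.2, 273.2]
tcp_rot: [-167.5, 6.1, 52.2]
ft_force: [1.3, -1.0, 0.2]
finger_gap: 47.4
grip_force: 0.0
```

Run:
```python
from h import *
s=np.sin(np.radians(28));c=np.cos(np.radians(28))
d=np.array([.985,.17,0]); n=s*d+np.array([0,0,c])
row(np.array([565,-170,85])+100*n,frame(-n,d))
```

```text
row [40.88, 7.99, 4.07] [12.0, -11.1, -46.7]
```

Request:
play_rows([
  [[4.5,1,0,2,-2,-8],[9,2,0,4,-3.5,-15.5],[13.5,3,0,6,-5,-23],[18,3.8,0.5,8,-7,-31],[22.5,4.5,1,10,-9,-38]],
])

```text
time: 1.15
tool_pos: [480.5, -286.9, 228.7]
tcp_rot: [-154.2, 1.9, 91.2]
ft_force: [1.3, -1.2, -0.3]
finger_gap: 47.0
grip_force: 0.0
```

Run:
```python
from h import *
s=np.sin(np.radians(28));c=np.cos(np.radians(28))
d=np.array([.985,.17,0]); n=s*d+np.array([0,0,c])
row(np.array([565,-170,85])+100*n,frame(-n,d))
```

```text
row [12.39, 14.23, -1.18] [2.0, -2.3, -8.5]
```

Request:
play_rows([
  [[3.1,3.6,-1,1,-1,-4],[6.2,7.2,-1.2,2,-2,-8.5],[9.3,10.7,-1.2,2,-2.3,-8.5],[12.4,14.2,-1.2,2,-2.3,-8.5],[12.4,14.2,-1.2,2,-2.3,-8.5]],
])

```text
time: 1.65
tool_pos: [611.3, -158.1, 167.5]
tcp_rot: [-151.7, -0.2, 99.8]
ft_force: [-0.1, 0.7, 0.0]
finger_gap: 46.7
grip_force: 0.0
```

Run:
```python
from h import *
from bench import sensors,optics
st=sensors.sense(); s=optics.snapshot("wrist"); st2=sensors.sense()
print(st["tool_pos"],st2["tool_pos"],st["tcp_rot"],st["qd"].round(1))
pickle.dump((st,s),open("w1.pkl","wb")); cv2.imwrite("pics/w1.png",s["pixels"][:,:,::-1])
```

```text
[ 611.2770551  -158.13043333  167.46543101] [ 610.55184344 -160.81584358  169.71439966] [-151.68030181   -0.18378573   99.82752508] [-3.8 -4.6  2.6 -3.2  0.4 -2.7]
```

View pics/w1.png

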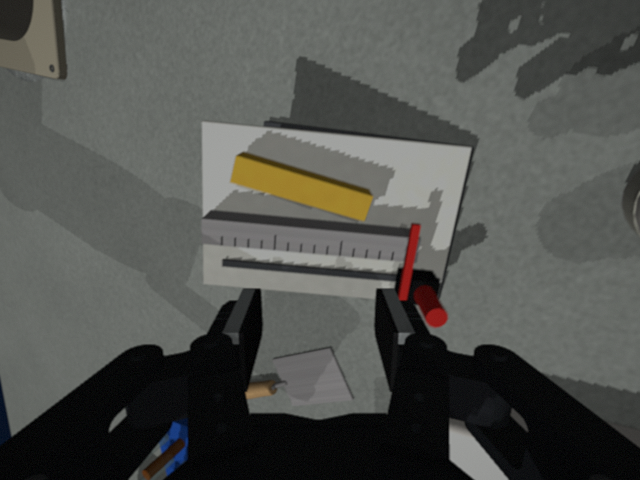

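The wrist view shows the jaw's inner upper corner at about (231,181), the fence's inner edge from (203,220) to (410,238), and the knob at about (430,305). The arm was still settling in that shot, so I'll take a settled picture and a second view for stereo.

Run:
```python
from h import *
from bench import sensors,optics
optics.snapshot("wrist")
st=sensors.sense(); s=optics.snapshot("wrist"); st2=sensors.sense()
print(st["tool_pos"],st2["tool_pos"],st["tcp_rot"])
pickle.dump((st,s),open("w1.pkl","wb"))
```

```text
[ 610.39054492 -162.71670465  171.96698543] [ 610.38310703 -163.97466586  173.70176683] [-1.51902500e+02  4.92453868e-02  9.95954015e+01]
```

Request:
play_rows([
  [[4,-1,-1,0,0,0],[8,-2,-2,0,0,0],[9,-3,-2,0,0,0],[9,-3,-2,0,0,0],[9,-3,-2,0,0,0]],
])

```text
time: 2.3
tool_pos: [579.0, -79.4, 207.4]
tcp_rot: [-152.2, 0.2, 99.4]
ft_force: [0.1, -0.1, 0.2]
finger_gap: 46.9
grip_force: 0.0
```

Run:
```python
from h import *
from bench import sensors,optics
optics.snapshot("wrist");optics.snapshot("wrist")
st=sensors.sense(); s=optics.snapshot("wrist"); st2=sensors.sense()
print(st["tool_pos"],st2["tool_pos"],st["tcp_rot"])
pickle.dump((st,s),open("w2.pkl","wb"))
a,s1=pickle.load(open("w1.pkl","rb"))
A=cv2.resize(s1["pixels"][110:335,190:480],(580,450),interpolation=2)
B=s["pixels"]
cv2.imwrite("pics/w1b.png",A[:,:,::-1]);cv2.imwrite("pics/w2.png",B[:,:,::-1])
for n,q in (("w1",s1),("w2",s)):
  print(n,blobs(q["pixels"],(18,130,60),(32,255,255),None,200))
  h=cv2.cvtColor(q["pixels"],cv2.COLOR_RGB2HSV); 
  m=cv2.inRange(h,np.array((18,130,150)),np.array((32,255,255)))
  c=max(cv2.findContours(m,0,1)[0],key=cv2.contourArea); print(cv2.approxPolyDP(c,4,True)[:,0].tolist(),cv2.boxPoints(cv2.minAreaRect(c)).round(1).tolist())
```

```text
[578.84490302 -79.57886542 205.98623603] [578.79685699 -79.43034732 205.59232466] [-152.12868665    0.15482826   99.35279715]
w1 [([236, 147, 141, 66, 4324], [305.8, 179.4])]
[[241, 150], [237, 175], [368, 212], [375, 189]] [[233.89999389648438, 174.39999389648438], [241.10000610351562, 149.5], [375.8999938964844, 188.89999389648438], [368.70001220703125, 213.6999969482422]]
w2 [([285, 246, 120, 54, 3218], [340.5, 273.6])]
[[288, 264], [334, 269], [292, 256]] [[287.70001220703125, 267.0], [288.79998779296875, 255.6999969482422], [334.79998779296875, 260.0], [333.79998779296875, 271.29998779296875]]
```

View pics/w2.png

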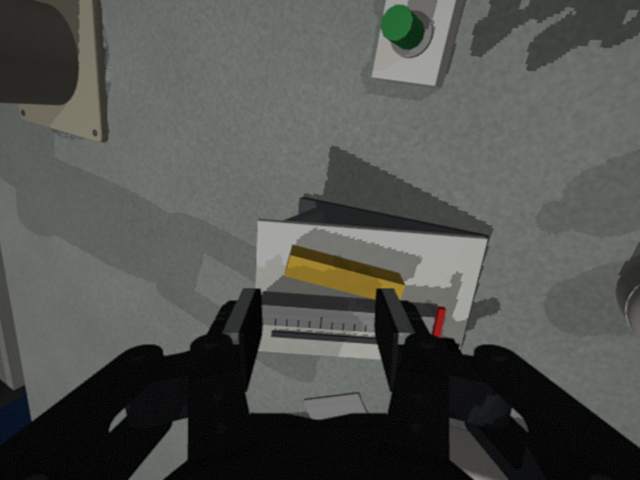

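View pics/w1b.png

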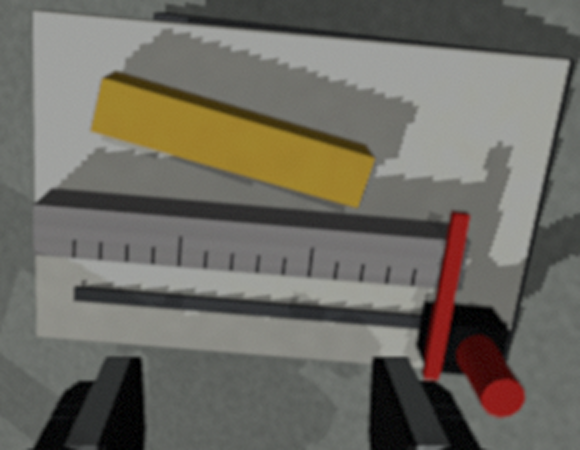

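In w1 the jaw's top face has these corners:
- inner-upper (236,175.5)
- inner-lower (370,213.5)
- outer-lower (376.5,188.5)
- outer-upper (240,150)

The fence's top inner edge runs (209,213) to (410,229). In w2 the inner-upper corner is at (286,275) and the outer-lower at (405,284).

```bash
cat > g.py <<'E'
from h import *
st1,s1=pickle.load(open("w1.pkl","rb")); st2,s2=pickle.load(open("w2.pkl","rb")); T1=toolT(st1);T2=toolT(st2)
iu,il,ol,ou=(236,175.5),(370,213.5),(376.5,188.5),(240,150)
X1,e=tri(ray(s1,iu,T1),ray(s2,(286,275),T2)); print(X1,e)
X2,e=tri(ray(s1,ol,T1),ray(s2,(405,284),T2)); print(X2,e)
d=pickle.load(open("s0.pkl","rb"))
# top crop: jaw top inner corner upper end (157,322)/4.2 ; scene crop inner upper corner (632,55)
tp=(355+157/4.2,195+322/4.2); sp=(180+(632-400)/4,200+55/4.4)
print(tri(ray(d["top"],tp),ray(d["scene"],sp)))
C,S=np.cos(np.radians(28)),np.sin(np.radians(28))
yaw=np.radians(9.5)
for h in (0,-5,5,10):
  a=yaw
  for _ in range(5):
    dn=np.array([np.cos(a),np.sin(a),0]); n=S*dn+[0,0,C]
    p0=X1+h*n
    f1,f2=[onplane(s1,p,p0,n,T1) for p in ((209,213),(410,229))]
    v=f2-f1; a=np.arctan2(v[1],v[0])
  P=[onplane(s1,p,p0,n,T1) for p in (iu,il,ol,ou)]
  u=-v/np.linalg.norm(v); yv=np.cross(n,u)
  w=[(f1-p)@yv for p in P]
  print(h,np.degrees(a),"len",np.linalg.norm(P[0]-P[1]),np.linalg.norm(P[2]-P[3]),"slot",np.round(w,1),"upz",u.round(3))
  m=P[0]+yv*14.6; print("mouth",m)
E
python3 g.py
```

```text
[ 510.8755955  -140.39097798  119.89529347] [np.float64(0.6397486219824363), np.float64(0.6397486219824156)]
[ 600.28805038 -135.67583787   68.79507966] [np.float64(0.3980994767263544), np.float64(0.39809947672616836)]
(array([ 510.74144231, -136.72926176,  119.01542888]), [np.float64(2.5622159829408555), np.float64(2.5622159829407747)])
0 4.204138901621102 len 102.42336614888922 101.92147203154418 slot [29.9  9.6 28.8 48.3] upz [-0.881 -0.065  0.469]
mouth [ 511.46046692 -155.31388924  120.16683991]
-5 4.204138901621128 len 104.32868103014285 103.81745050484186 slot [30.5  9.8 29.4 49.2] upz [-0.881 -0.065  0.469]
mouth [ 508.26676664 -156.51408275  116.24432412]
5 4.204138901621113 len 100.51805126763549 100.02549355824648 slot [29.4  9.4 28.3 47.4] upz [-0.881 -0.065  0.469]
mouth [ 514.65416719 -154.11369572  124.08935569]
10 4.204138901621123 len 98.61273638638175 98.12951508494878 slot [28.8  9.2 27.8 46.5] upz [-0.881 -0.065  0.469]
mouth [ 517.84786746 -152.91350221  128.01187148]
```

Run:
```python
from h import *
a=np.radians(4.2); row([547,181,165],frame([0,0,-1],[np.cos(a),np.sin(a),0]))
```

```text
row [26.22, 2.84, 3.02] [-27.9, 1.4, 5.0]
```

Request:
play_rows([
  [[4.5,0.5,-1,-6,0.4,1],[9,1,-1,-12,0.6,2],[13.5,1.5,0,-19,1,3],[18,2,1,-24,1.4,5],[22.5,2.5,2.5,-27.9,1.4,5]],
])

```text
time: 2.95
tool_pos: [552.7, 146.3, 172.4]
tcp_rot: [179.6, -0.1, 94.1]
ft_force: [1.0, 2.2, 0.7]
finger_gap: 46.8
grip_force: 0.0
```

Request:
play_rows([
  [[3.7,0.3,0,0,0,0],[3.7,0.3,0,0,0,0],[3.7,0.3,0,0,0,0],[3.7,0.3,0,0,0,0],[3.7,0.3,0,0,0,0]],
])

```text
time: 3.45
tool_pos: [553.3, 181.4, 171.8]
tcp_rot: [180.0, -0.0, 94.2]
ft_force: [-0.5, -0.0, 0.5]
finger_gap: 46.4
grip_force: 0.0
```

Run:
```python
from h import *
from bench import sensors,optics
st=sensors.sense(); s=optics.snapshot("wrist"); T=toolT(st)
print(st["tool_pos"],st["tcp_rot"])
pickle.dump((st,s),open("w3.pkl","wb")); cv2.imwrite("pics/w3.png",s["pixels"][:,:,::-1])
for b in blobs(s["pixels"],(105,120,30),(130,255,255),None,100): print(b,onz(s,b[1],60,T))
a=np.radians(4.2); row([547,181,60],frame([0,0,-1],[np.cos(a),np.sin(a),0]))
```

```text
[553.28485386 181.38188015 171.82991   ] [ 1.79951217e+02 -1.50227374e-02  9.42164427e+01]
([341, 68, 53, 53, 2109], [367.1, 94.6]) [582.61242797 278.61144786  60.        ]
([299, 201, 30, 38, 862], [313.9, 219.9]) [550.20034886 180.94541336  60.        ]
row [-0.01, -0.63, 11.18] [0.0, -0.0, 0.0]
```

View pics/w3.png

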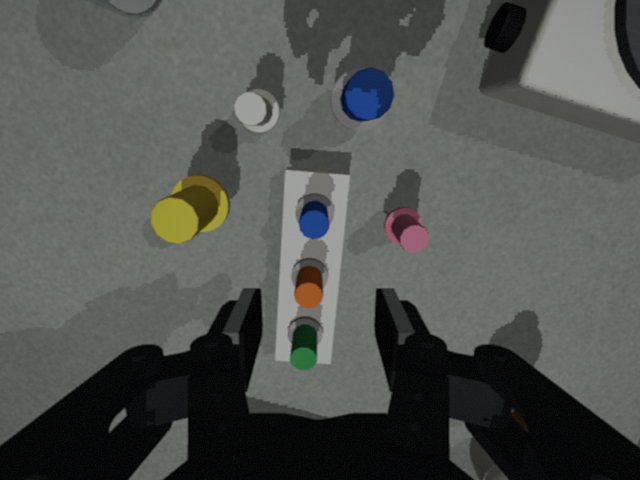

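The view shows the blue pin in the rack at (314,220), next to orange and green, with nothing in the fingers' way. Descending now.

Request:
play_rows([
  [[0,-0.3,3,0,0,0],[0,-0.3,6,0,0,0],[0,-0.3,9,0,0,0],[0,-0.3,11.5,0,0,0],[0,-0.3,12.8,0,0,0]],
])

```text
time: 4.0
tool_pos: [548.1, 181.4, 40.9]
tcp_rot: [-179.8, 0.0, 94.3]
ft_force: [-0.4, 0.2, -0.7]
finger_gap: 46.8
grip_force: 0.0
```

Request:
play_rows([
  [[0,0,0,0,0,0],[0,0,0,0,0,0],[0,0,0,0,0,0],[0,0,0,0,0,0],[0,0,0,0,0,0]],
], jaw=0.1, squeeze=40)

```text
time: 4.5
tool_pos: [550.2, 182.9, 44.8]
tcp_rot: [179.9, -0.0, 94.3]
ft_force: [0.1, 0.6, -0.6]
finger_gap: 8.4
grip_force: 0.0
```

Request:
play_rows([
  [[0,0,0,0,0,0],[0,0,0,0,0,0]],
])

```text
time: 4.7
tool_pos: [549.5, 182.7, 43.9]
tcp_rot: [179.9, -0.0, 94.3]
ft_force: [0.2, -1.2, 0.9]
finger_gap: 8.7
grip_force: 0.0
```

The gap closed to 8.5 mm, so the pin isn't between the pads. I'll take a look.

Run:
```python
from h import *
from bench import sensors,optics
st=sensors.sense(); s=optics.snapshot("wrist"); t=optics.snapshot("top"); c=optics.snapshot("scene")
cv2.imwrite("pics/w4.png",np.hstack([cv2.resize(s["pixels"],(400,300)),cv2.resize(c["pixels"][200:290,300:420],(400,300))])[:,:,::-1])
for b in blobs(s["pixels"],(105,120,30),(130,255,255),None,60): print(b)
for b in blobs(t["pixels"],(105,120,30),(130,255,255),(180,220,330,280),10): print(b)
```

```text
([365, 12, 116, 110, 9436], [424.3, 69.8])
([296, 250, 46, 75, 2185], [318.5, 283.3])
```

View pics/w4.png

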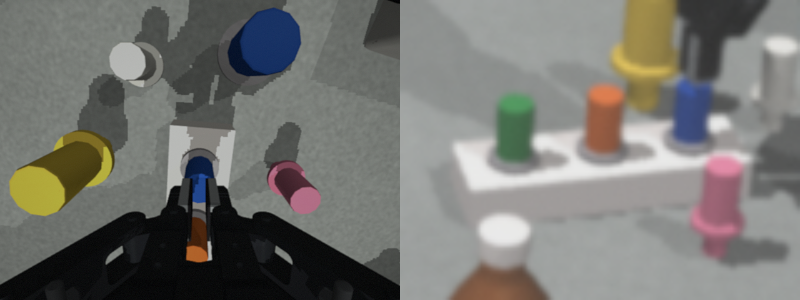

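Run:
```python
from h import *
from bench import sensors,optics
d=pickle.load(open("s0.pkl","rb")); st3,s3=pickle.load(open("w3.pkl","rb"))
st=sensors.sense(); s=optics.snapshot("wrist"); T=toolT(st); T3=toolT(st3)
c=optics.snapshot("scene")
print(st["tool_pos"],st["finger_gap"],st["joint_pos"].round(1))
R=[ray(d["top"],(249.9,258.5)),ray(d["scene"],(386.9,232)),ray(s3,(313.9,219.9),T3),ray(s,(318.5,283.3),T)]
print(tri(*R)); print(tri(R[0],R[1])); print(tri(R[2],R[3]))
def proj(s,X,T=None):
    if T is None: p=s["R"]@X+s["t"]
    else: p=(np.linalg.inv(T@s["T_tool_cam"])@np.append(X,1))[:3]
    q=s["mtx"]@p; return (q[:2]/q[2]).round(1)
tp=np.array(st["tool_pos"])
for z in (30,44,63,75,100): 
  X=np.array([tp[0],tp[1],z]); print(z,proj(c,X),proj(s,X,T),proj(s3,X,T3))
print(blobs(c["pixels"],(105,120,30),(130,255,255),(370,200,415,260)))
a=s["pixels"][225:345,240:400]; b=c["pixels"][195:260,365:410]
cv2.imwrite("pics/w5.png",np.hstack([cv2.resize(a,(480,360)),cv2.resize(b,(250,360))])[:,:,::-1])
```

```text
[549.33118035 182.65130856  43.58229733] 8.791075871530262 [13.3 11.1 97.4  0.  71.5  9. ]
(array([550.29718461, 182.60779545,  58.56740224]), [np.float64(0.35665374759034846), np.float64(2.2106449991773296), np.float64(1.9633071958843549), np.float64(0.6371609232933164)])
(array([550.43949928, 183.65115177,  57.71349498]), [np.float64(1.1705165314457098), np.float64(1.1705165314456902)])
(array([550.1989095 , 177.5987199 ,  46.73844221]), [np.float64(0.10692645056189402), np.float64(0.1069264505617146)])
30 [384.7 242.4] [317.8 262.6] [313.4 209.7]
44 [385.2 237.1] [317.8 272.1] [313.2 213.3]
63 [386.  229.8] [317.8 287.3] [312.9 218.7]
75 [386.5 225.1] [317.8 298.7] [312.7 222.4]
100 [387.5 215.2] [317.7 328.4] [312.3 231.3]
[([383, 224, 10, 18, 129], [386.8, 233.0])]
```

View pics/w5.png

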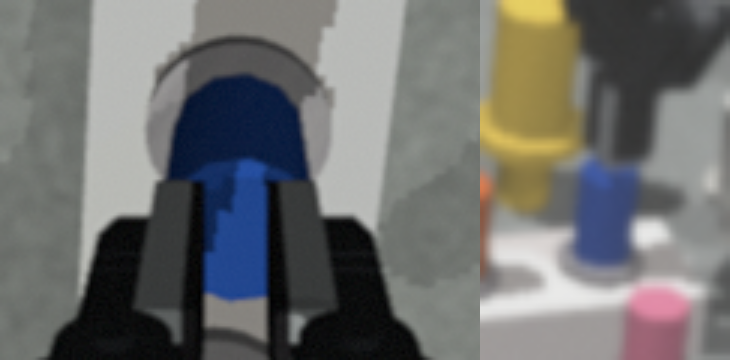

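The crop shows the pin still upright in its hole. The finger tips are at about its top (z≈75), roughly 30 mm shorter than the TCP reading suggests. I'll open and descend in small steps, watching the force.

Request:
play_rows([
  [[0,0,0,0,0,0],[0,0,0,0,0,0],[0,0,0,0,0,0],[0,0,0,0,0,0],[0,0,0.3,0,0,0]],
], jaw=0.55)

```text
time: 5.45
tool_pos: [549.8, 182.8, 41.0]
tcp_rot: [179.9, -0.0, 94.3]
ft_force: [-0.0, -0.5, -0.4]
finger_gap: 47.3
grip_force: 0.0
```

Request:
play_rows([
  [[0,0,0.3,0,0,0],[0,0,0.6,0,0,0],[0,0,0.8,0,0,0],[0,0,0.8,0,0,0]],
])

```text
time: 5.85
tool_pos: [549.0, 182.5, 32.0]
tcp_rot: [-180.0, -0.0, 94.3]
ft_force: [0.8, 0.3, -0.3]
finger_gap: 47.1
grip_force: 0.0
```

Run:
```python
from h import *
from bench import sensors,optics
st=sensors.sense();print(st["tool_pos"],st["ft_force"],st["finger_gap"])
s=optics.snapshot("wrist");c=optics.snapshot("scene")
a=s["pixels"][200:400,180:460]; b=c["pixels"][195:260,365:410]
cv2.imwrite("pics/w6.png",np.hstack([cv2.resize(a,(500,360)),cv2.resize(b,(250,360))])[:,:,::-1])
```

```text
[548.96548576 182.54636477  31.98503171] [ 0.76629937  0.2959255  -0.33005726] 47.107471001894226
```

View pics/w6.png

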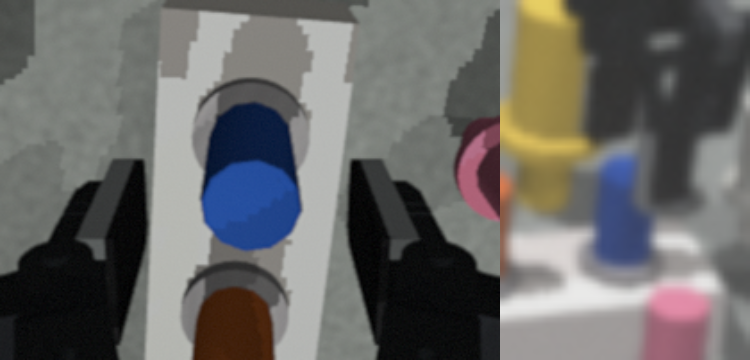

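The crop shows both fingers clear of the pin, with tips at about z≈73 while the reported TCP is at z=32. So the tips sit about 40 mm behind the reported TCP at this opening. I'll keep lowering gently.

Request:
play_rows([
  [[0,0,0.4,0,0,0],[0,0,0.8,0,0,0],[0,0,1.2,0,0,0],[0,0,1.2,0,0,0]],
])

```text
time: 6.35
tool_pos: [548.7, 182.5, 19.5]
tcp_rot: [-179.9, -0.0, 94.3]
ft_force: [-0.1, -0.2, 0.8]
finger_gap: 46.6
grip_force: 0.0
```

Request:
play_rows([
  [[0,0,0.4,0,0,0],[0,0,0.8,0,0,0],[0,0,1.1,0,0,0],[0,0,1.1,0,0,0]],
])

```text
time: 6.75
tool_pos: [548.9, 182.5, 8.9]
tcp_rot: [-180.0, -0.0, 94.3]
ft_force: [0.2, 0.2, 0.6]
finger_gap: 47.3
grip_force: 0.0
```

Request:
play_rows([
  [[0,0,0.3,0,0,0],[0,0,0.3,0,0,0],[0,0,0.3,0,0,0],[0,0,0.3,0,0,0],[0,0,0.3,0,0,0]],
], jaw=0.1, squeeze=40)

```text
time: 7.25
tool_pos: [549.3, 182.6, 6.5]
tcp_rot: [180.0, -0.0, 94.3]
ft_force: [-0.8, -0.1, -1.5]
finger_gap: 22.5
grip_force: 39.2
```

Request:
play_rows([
  [[0,0,-2,0,0,0],[0,0,-6,0,0,0],[0,0,-11,0,0,0],[0,0,-16,0,0,0],[0,0,-19,0,0,0]],
])

```text
time: 7.75
tool_pos: [550.9, 182.9, 201.7]
tcp_rot: [179.7, -0.1, 94.3]
ft_force: [1.1, 0.5, -1.8]
finger_gap: 23.1
grip_force: 39.9
```

```bash
cat >> h.py <<'E'
C,S=np.cos(np.radians(28)),np.sin(np.radians(28)); a=np.radians(4.2)
dn=np.array([np.cos(a),np.sin(a),0]); n=S*dn+np.array([0,0,C]); u=-C*dn+np.array([0,0,S]); yv=np.cross(n,u)
J=np.column_stack([u,yv,n]); M=np.array([514,-154.4,123.3]); RG=frame(-n,dn)
def J2W(p): return M+J@np.array(p,float)
def W2J(p): return J.T@(np.array(p)-M)
def pinrow(pj,pt=(0,0,-23.5)): return row(J2W(pj)-RG@np.array(pt,float),RG)
def proj(s,X,T=None):
    if T is None: p=s["R"]@X+s["t"]
    else: p=(np.linalg.inv(T@s["T_tool_cam"])@np.append(X,1))[:3]
    q=s["mtx"]@p; return (q[:2]/q[2]).round(1)
E
python3 - <<'E'
from h import *
from bench import sensors,optics
st=sensors.sense(); print(st["tool_pos"],st["finger_gap"],st["grip_force"])
s=optics.snapshot("wrist"); I=np.eye(4)
for b in blobs(s["pixels"],(105,120,30),(130,255,255),None,300): print(b)
# collar grey ring / predicted silhouettes
for z,rr in ((-68.5,12),(-28.5,12),(-28.5,17),(-23.5,17)):
  P=np.array([proj(s,np.array([rr*np.cos(t),rr*np.sin(t),z]),I) for t in np.linspace(0,6.28,60)]); print(z,rr,P.min(0),P.max(0))
cv2.imwrite("pics/w7.png",s["pixels"][:,:,::-1])
# brightness of bright-blue (top face)
h=cv2.cvtColor(s["pixels"],cv2.COLOR_RGB2HSV)
print(h[200:400:6,318].tolist())
pinrow((-12,1.2,50))
E
```

```text
[550.86691326 182.93987168 201.70978368] 23.07205827634638 39.91086423397064
([341, 77, 48, 47, 1705], [364.6, 100.4])
([285, 277, 68, 102, 5426], [318.1, 329.7])
-68.5 12 [282.9 315.6] [352.4 376.4]
-28.5 12 [291.  270.9] [344.5 319.7]
-28.5 17 [279.8 260.2] [355.6 329.4]
-23.5 17 [280.9 256.3] [354.6 323.9]
[[50, 13, 61], [50, 13, 59], [40, 12, 63], [18, 14, 92], [30, 2, 167], [30, 5, 159], [21, 15, 123], [25, 13, 122], [20, 13, 121], [0, 0, 73], [12, 72, 64], [0, 3, 78], [150, 3, 76], [111, 206, 52], [109, 225, 51], [111, 206, 52], [110, 221, 53], [110, 198, 54], [110, 208, 54], [110, 204, 55], [110, 222, 61], [110, 198, 143], [110, 197, 144], [110, 189, 136], [110, 193, 128], [110, 199, 127], [110, 199, 127], [110, 197, 128], [110, 195, 127], [110, 195, 128], [45, 13, 119], [54, 11, 119], [55, 13, 117], [66, 13, 102]]
row [-33.54, -4.21, 6.43] [28.7, -0.1, 0.2]
```

Pin held centred, about 1.5 mm toward tool −x. Carrying it over the slot.

Request:
play_rows([
  [[-4.5,-0.5,0,5,0,0],[-9,-1,0,10,0,0],[-13.5,-1.5,0,15,0,0],[-18,-2,0,20,0,0],[-22.5,-2.7,1,25,0,0]],
])

```text
time: 8.3
tool_pos: [540.4, -45.7, 187.9]
tcp_rot: [-155.1, -0.0, 94.3]
ft_force: [1.0, 0.4, -1.8]
finger_gap: 22.7
grip_force: 40.1
```

Run:
```python
from h import *
pinrow((-12,1.2,50),(-1.5,0,-23.5))
```

```text
row [-10.62, 0.93, 4.73] [3.1, 0.0, 0.1]
```

Request:
play_rows([
  [[-4,0.3,0.5,1.5,0,0],[-8,0.6,2,3.1,0,0],[-10.6,0.9,4,3.1,0,0],[-10.6,0.9,4.7,3.1,0,0],[-10.6,0.9,4.7,3.1,0,0]],
])

```text
time: 8.8
tool_pos: [534.4, -150.4, 138.1]
tcp_rot: [-151.7, -0.1, 94.2]
ft_force: [-0.8, 0.7, -1.4]
finger_gap: 23.0
grip_force: 40.0
```

Request:
play_rows([
  [[0,0,0,0,0,0],[0,0,0,0,0,0]],
])

```text
time: 9.0
tool_pos: [536.6, -149.4, 141.2]
tcp_rot: [-152.0, -0.0, 94.4]
ft_force: [-0.5, 0.3, -1.7]
finger_gap: 23.0
grip_force: 40.0
```

Run:
```python
from h import *
from bench import sensors,optics
st=sensors.sense(); s=optics.snapshot("wrist"); T=toolT(st)
print(st["tool_pos"],st["tcp_rot"]); pickle.dump((st,s),open("w8.pkl","wb"))
# predicted pixel of mouth landmarks: jaw inner/outer upper corners, jaw inner lower
for nm,pj in (("iu",(0,-14.6,0)),("il",(-98,5,0)),("fence@0",(0,14.6,0)),("fence@-60",(-60,14.6,0))): print(nm,proj(s,J2W(pj),T))
h=cv2.cvtColor(s["pixels"],cv2.COLOR_RGB2HSV)
m=cv2.inRange(h,np.array((18,120,60)),np.array((32,255,255)))
c=max(cv2.findContours(m,0,1)[0],key=cv2.contourArea); print(cv2.approxPolyDP(c,3,True)[:,0].tolist(),cv2.contourArea(c))
m=cv2.inRange(h,np.array((18,120,115)),np.array((32,255,255)))
c=max(cv2.findContours(m,0,1)[0],key=cv2.contourArea); print(cv2.approxPolyDP(c,3,True)[:,0].tolist(),cv2.contourArea(c))
pinrow((-12,1.2,50),(-1.5,0,-23.5))
```

```text
[ 536.62530732 -149.39251422  141.19429201] [-1.52044234e+02 -6.13496320e-03  9.44204422e+01]
iu [297.6 236.4]
il [462.2 268.3]
fence@0 [298.2 282.7]
fence@-60 [397.5 283. ]
[[305, 196], [298, 235], [461, 267], [470, 238], [455, 227]] 6530.0
[[297, 230], [302, 236], [461, 267], [470, 239], [304, 203]] 5306.5
row [-0.3, 0.01, 0.01] [0.1, 0.1, 0.2]
```

The jaw corners match the prediction to within 1 px. Lowering the pin into the slot.

Request:
play_rows([
  [[-0.3,0,0.5,0,0,0],[-0.3,0,1.5,0,0,0],[-0.3,0,2.5,0,0,0],[-0.3,0,3.3,0,0,0],[-0.3,0,4,0,0,0]],
])

```text
time: 9.55
tool_pos: [516.2, -154.6, 103.5]
tcp_rot: [-151.9, -0.1, 94.3]
ft_force: [-0.8, 0.3, -1.2]
finger_gap: 22.9
grip_force: 40.0
```

Request:
play_rows([
  [[0,0,0.2,0,0,0],[0,0,0.4,0,0,0],[0,0,0.6,0,0,0],[0,0,0.6,0,0,0]],
])

```text
time: 9.95
tool_pos: [514.4, -155.0, 99.5]
tcp_rot: [-151.9, -0.0, 94.3]
ft_force: [0.5, -0.1, -1.3]
finger_gap: 22.6
grip_force: 40.0
```

Run:
```python
from h import *
from bench import sensors
st=sensors.sense(); T=toolT(st); print("pin J",W2J((T@[-1.5,0,-23.5,1])[:3]).round(1),"F J",(J.T@st["ft_force"]).round(1),st["finger_gap"])
pinrow((-12,1.2,0),(-1.5,0,-23.5))
```

```text
pin J [-11.6   2.1   2.6] F J [-1.   0.1 -0.9] 22.617806786612768
row [0.1, 0.05, 0.26] [-0.1, 0.0, 0.1]
```

Now creep down until the collar touches.

Request:
play_rows([
  [[0,0,0.1,0,0,0],[0,0,0.2,0,0,0],[0,0,0.3,0,0,0],[0,0,0.3,0,0,0]],
])

```text
time: 10.35
tool_pos: [512.9, -155.1, 96.6]
tcp_rot: [-151.9, -0.0, 94.3]
ft_force: [0.0, 0.4, -1.5]
finger_gap: 22.4
grip_force: 40.0
```

Request:
play_rows([
  [[0,0,0.1,0,0,0],[0,0,0.2,0,0,0],[0,0,0.2,0,0,0]],
])

```text
time: 10.65
tool_pos: [511.9, -155.1, 94.9]
tcp_rot: [-151.9, -0.0, 94.3]
ft_force: [0.7, -0.1, -1.1]
finger_gap: 22.6
grip_force: 40.0
```

Request:
play_rows([
  [[0,0,0.1,0,0,0],[0,0,0.2,0,0,0],[0,0,0.2,0,0,0]],
])

```text
time: 10.95
tool_pos: [511.9, -155.3, 94.5]
tcp_rot: [-152.0, 0.0, 94.3]
ft_force: [1.1, 0.6, 5.3]
finger_gap: 23.1
grip_force: 40.8
```

Request:
play_rows([
  [[0,0,0.1,0,0,0],[0,0,0.2,0,0,0],[0,0,0.2,0,0,0]],
])

```text
time: 11.25
tool_pos: [511.9, -155.3, 94.4]
tcp_rot: [-152.2, 0.0, 94.3]
ft_force: [2.6, 3.5, 14.5]
finger_gap: 22.5
grip_force: 41.6
```

Collar contact. Ease the press and slide down along the fence.

Request:
play_rows([
  [[0,0,-0.15,0,0,0],[-0.2,0.8,-0.25,0,0,0],[-0.35,1.6,-0.25,0,0,0],[-0.35,2.4,-0.25,0,0,0],[-0.35,2.4,-0.25,0,0,0]],
])

```text
time: 11.75
tool_pos: [534.3, -157.6, 82.7]
tcp_rot: [-152.0, 0.0, 94.3]
ft_force: [3.2, -0.1, 6.4]
finger_gap: 22.8
grip_force: 40.9
```

Run:
```python
from h import *
from bench import sensors
st=sensors.sense(); T=toolT(st); print("pin J",W2J((T@[-1.5,0,-23.5,1])[:3]).round(1),"F J",(J.T@st["ft_force"]).round(1),st["finger_gap"])
row([0,0,0],RG)
```

```text
pin J [-36.7   6.1  -2.9] F J [0.2 0.3 7.2] 22.80125973595839
row [19.76, -42.12, 31.74] [0.0, 0.1, 0.1]
```

Request:
play_rows([
  [[0,0.8,-0.05,0,0,0],[0,1.5,-0.05,0,0,0],[0,2.1,-0.05,0,0,0],[0,2.4,-0.05,0,0,0],[0,2.4,-0.05,0,0,0]],
])

```text
time: 12.25
tool_pos: [554.8, -156.0, 71.8]
tcp_rot: [-151.9, 0.0, 94.3]
ft_force: [-0.1, -0.8, 7.1]
finger_gap: 23.1
grip_force: 41.0
```

```bash
cat > q.py <<'E'
from h import *
from bench import sensors
st=sensors.sense(); T=toolT(st); print("pin J",W2J((T@[-1.5,0,-23.5,1])[:3]).round(1),"F J",(J.T@st["ft_force"]).round(1),st["finger_gap"],st["time"])
E
python3 q.py
```

```text
pin J [-60.    6.   -2.9] F J [3.5 0.8 6.2] 23.074118754201688 12.25
```

Request:
play_rows([
  [[0,0.15,0,0,0,0],[0,0.3,0,0,0,0],[0,0.4,0,0,0,0],[0,0.4,0,0,0,0]],
])

```text
time: 12.65
tool_pos: [557.7, -156.3, 70.4]
tcp_rot: [-151.9, 0.1, 94.3]
ft_force: [-2.5, -3.3, 9.6]
finger_gap: 22.8
grip_force: 41.0
```

```bash
python3 q.py
```

```text
pin J [-63.2   6.6  -2.9] F J [6.9 3.1 7.2] 22.834897817195372 12.65
```

Request:
play_rows([
  [[0,0.1,0,0,0,0],[0,0.2,0,0,0,0],[0,0.25,0,0,0,0],[0,0.25,0,0,0,0]],
])

```text
time: 13.05
tool_pos: [558.9, -156.4, 69.7]
tcp_rot: [-151.7, 0.1, 94.3]
ft_force: [-7.9, -3.7, 13.6]
finger_gap: 23.0
grip_force: 41.1
```

```bash
python3 q.py
```

```text
pin J [-64.6   6.8  -2.8] F J [13.6  3.1  8.2] 22.957663642263146 13.05
```

Request:
play_rows([
  [[0,0.1,0,0,0,0],[0,0.15,0,0,0,0],[0,0.15,0,0,0,0]],
])

```text
time: 13.35
tool_pos: [559.2, -156.4, 69.5]
tcp_rot: [-151.6, 0.1, 94.2]
ft_force: [-10.3, -3.5, 17.6]
finger_gap: 22.8
grip_force: 41.4
```

```bash
python3 q.py
```

```text
pin J [-65.1   6.8  -2.9] F J [17.6  2.8 10.6] 22.792980854806363 13.35
```

Request:
play_rows([
  [[0,-0.12,-0.08,0,0,0],[0,-0.22,-0.15,0,0,0],[0,-0.22,-0.15,0,0,0]],
])

```text
time: 13.65
tool_pos: [559.1, -156.4, 69.7]
tcp_rot: [-151.8, 0.0, 94.3]
ft_force: [-3.7, -5.4, 4.1]
finger_gap: 22.8
grip_force: 40.4
```

```bash
python3 q.py
```

```text
pin J [-64.8   6.7  -2.8] F J [5.5 5.1 1.7] 22.807273681101112 13.65
```

Request:
play_rows([
  [[0,0,0,0,0,0],[0,0,0,0,0,0],[0,0,0,0,0,0],[0,0,0,0,0,0],[0,0,0,0,0,0]],
], jaw=0.55)

```text
time: 14.15
tool_pos: [560.0, -154.9, 70.0]
tcp_rot: [-151.9, -0.0, 94.3]
ft_force: [0.4, 0.6, -0.1]
finger_gap: 46.8
grip_force: 0.0
```

Request:
play_rows([
  [[0,0,-0.8,0,0,0],[0,0,-2.5,0,0,0],[0,0,-5,0,0,0],[0,0,-8,0,0,0],[0,0,-8,0,0,0]],
])

```text
time: 14.65
tool_pos: [600.9, -152.5, 145.8]
tcp_rot: [-152.4, 0.1, 94.4]
ft_force: [0.1, 0.0, 0.1]
finger_gap: 46.9
grip_force: 0.0
```

Request:
play_rows([
  [[0,1,0,0,0,0],[0,1,0,0,0,0],[0,1,0,0,0,0]],
])

```text
time: 14.95
tool_pos: [605.7, -151.4, 135.3]
tcp_rot: [-151.8, -0.1, 94.3]
ft_force: [0.3, -0.4, 0.3]
finger_gap: 46.8
grip_force: 0.0
```

```bash
cat > look.py <<'E'
from h import *
from bench import sensors,optics
import sys
st=sensors.sense(); s=optics.snapshot("wrist"); T=toolT(st); print(st["tool_pos"],st["tcp_rot"],st["time"])
pickle.dump((st,s),open(sys.argv[1]+".pkl","wb"))
M2=M-2.8*n   # corrected bar-top plane
print("blue",blobs(s["pixels"],(105,120,30),(130,255,255),None,300))
print("pred top disc centre",proj(s,M2+J@np.array([-65,6.6,45]),T), "grip base",proj(s,M2+J@np.array([-65,6.6,5]),T))
h=cv2.cvtColor(s["pixels"],cv2.COLOR_RGB2HSV)
m=cv2.inRange(h,np.array((0,150,50)),np.array((8,255,255)))|cv2.inRange(h,np.array((172,150,50)),np.array((180,255,255)))
for c in cv2.findContours(m,0,1)[0]:
  if cv2.contourArea(c)>60: 
    print("red",cv2.contourArea(c),cv2.approxPolyDP(c,2,True)[:,0].tolist())
    k=np.zeros_like(m);cv2.drawContours(k,[c],-1,255,-1)
    x,y,w,hh=cv2.boundingRect(c); print(x,y,w,hh,"V",[int(h[r,x:x+w,2][k[r,x:x+w]>0].max()) for r in range(y,y+hh,4)])
E
python3 look.py w9
```

```text
[ 605.66138167 -151.44361167  135.26341887] [-1.51846865e+02 -5.66289169e-02  9.43367058e+01] 14.95
blue [([279, 231, 42, 57, 1858], [300.7, 260.2]), ([154, 433, 34, 47, 779], [171.9, 458.4])]
pred top disc centre [299.4 268.8] grip base [302.5 246.2]
red 573.0 [[423, 309], [420, 314], [430, 332], [446, 344], [447, 350], [452, 351], [454, 341], [433, 309]]
420 308 35 44 V [55, 59, 60, 60, 61, 61, 61, 141, 146, 145, 148]
red 537.5 [[414, 242], [406, 242], [400, 298], [409, 302], [412, 294]]
400 242 15 61 V [92, 150, 149, 150, 150, 150, 148, 150, 149, 149, 149, 149, 150, 150, 153, 52]
```

```bash
cat >> h.py <<'E'
M2=M-2.8*n
def W2J2(p): return J.T@(np.array(p)-M2)
def J2W2(p): return M2+J@np.array(p,float)
def pix2J(s,px,z,T): return W2J2(onplane(s,px,J2W2((0,0,z)),n,T)).round(1)
E
python3 - <<'E'
from h import *
st,s=pickle.load(open("w9.pkl","rb"));T=toolT(st)
for p in ((406,242),(400,298),(414,242),(409,302)): print(p,pix2J(s,p,6,T))
print("knob top pt",pix2J(s,(450,346),37,T), "knob base",pix2J(s,(424,311),10,T))
st,s=pickle.load(open("w1.pkl","rb"));T=toolT(st)
print("w1 knob top",pix2J(s,(441.5,308.5),37,T),pix2J(s,(420,215),6,T),pix2J(s,(402,298),6,T))
E
```

```text
(406, 242) [-132.4    3.2    6. ]
(400, 298) [-131.1   43.2    6. ]
(414, 242) [-137.6    3.2    6. ]
(409, 302) [-137.5   46.2    6. ]
knob top pt [-156.5   60.4   37. ] knob base [-147.1   50.9   10. ]
w1 knob top [-152.3   60.8   37. ] [-134.9    2.6    6. ] [-132.4   71.1    6. ]
```

Run:
```python
from h import *
row(J2W2((-152,60.5,30)),RG)
```

```text
row [-5.68, 7.68, 2.64] [-0.1, 0.0, 0.1]
```

Request:
play_rows([
  [[-2,2.6,0,0,0,0],[-4,5.2,0.5,0,0,0],[-5.7,7.7,1.5,0,0,0],[-5.7,7.7,2.6,0,0,0],[-5.7,7.7,2.6,0,0,0]],
])

```text
time: 15.5
tool_pos: [663.5, -204.3, 71.6]
tcp_rot: [-151.5, -0.2, 94.3]
ft_force: [0.6, -0.2, -0.2]
finger_gap: 47.0
grip_force: 0.0
```

Request:
play_rows([
  [[0,0,0,0,0,0],[0,0,0,0,0,0]],
])

```text
time: 15.7
tool_pos: [667.0, -204.1, 79.9]
tcp_rot: [-152.1, 0.0, 94.4]
ft_force: [0.6, 0.5, 0.6]
finger_gap: 46.9
grip_force: 0.0
```

```bash
python3 look.py w10
python3 - <<'E'
from h import *
st,s=pickle.load(open("w10.pkl","rb"));T=toolT(st)
print(W2J2(st["tool_pos"]))
for z in (37,10):
  P=np.array([proj(s,J2W2((-152+8*np.cos(t),60.5+8*np.sin(t),z)),T) for t in np.linspace(0,6.28,40)]); print("pred",z,P.min(0),P.max(0))
row(J2W2((-152,60.5,-18)),RG)
E
```

```text
[ 667.00094501 -204.08756535   79.89029998] [-1.52127053e+02  4.65789006e-02  9.43550218e+01] 15.7
blue [([576, 0, 64, 137, 6945], [612.5, 65.5]), ([101, 141, 80, 54, 3329], [139.7, 166.0]), ([137, 439, 36, 41, 679], [157.3, 462.4])]
pred top disc centre [125.7 169.1] grip base [161.2 160.8]
red 1082.0 [[318, 239], [307, 246], [304, 272], [311, 284], [321, 286], [331, 279], [333, 266], [329, 245]]
304 239 30 48 V [55, 63, 65, 65, 68, 119, 156, 156, 157, 159, 158, 157]
red 1052.5 [[293, 156], [284, 156], [283, 173], [287, 270], [294, 269], [296, 265]]
283 156 14 115 V [148, 158, 158, 159, 159, 157, 159, 157, 157, 158, 157, 158, 157, 158, 156, 156, 155, 156, 155, 156, 156, 156, 156, 155, 156, 157, 156, 155, 156]
[-151.89557291   60.75964163   34.39978258]
pred 37 [302.6 258.7] [333.7 287.5]
pred 10 [304.3 242.5] [331.7 268.3]
row [0.04, -0.01, 5.27] [0.2, 0.1, 0.1]
```

Request:
play_rows([
  [[0,0,1.2,0,0,0],[0,0,2.4,0,0,0],[0,0,3.6,0,0,0],[0,0,4.6,0,0,0],[0,0,5.2,0,0,0]],
])

```text
time: 16.25
tool_pos: [641.9, -205.8, 32.4]
tcp_rot: [-152.0, 0.0, 94.4]
ft_force: [0.2, 0.0, -0.2]
finger_gap: 46.8
grip_force: 0.0
```

Request:
play_rows([
  [[0,0,0,0,0,0],[0,0,0,0,0,0],[0,0,0,0,0,0],[0,0,0,0,0,0],[0,0,0,0,0,0]],
], jaw=0.05, squeeze=25)

```text
time: 16.75
tool_pos: [642.5, -206.1, 32.2]
tcp_rot: [-152.0, 0.0, 94.3]
ft_force: [1.2, 0.7, 6.2]
finger_gap: 14.6
grip_force: 24.8
```

Run:
```python
from h import *
from bench import sensors
st=sensors.sense();print(W2J2(st["tool_pos"]).round(1),(J.T@st["ft_force"]).round(1),st["finger_gap"],st["grip_force"])
row(J2W2((-110,60.5,-18)),RG)
```

```text
[-152.6   61.   -19.2] [ 1.8 -0.6  6.1] 14.645977437844131 24.827185571193695
row [0.05, -4.26, -0.13] [0.0, 0.1, 0.1]
```

Request:
play_rows([
  [[0,-0.6,-0.1,0,0,0],[0,-1.6,-0.1,0,0,0],[0,-2.6,-0.1,0,0,0],[0,-3.4,-0.1,0,0,0],[0,-3.8,-0.1,0,0,0]],
])

```text
time: 17.25
tool_pos: [608.9, -208.3, 50.2]
tcp_rot: [-152.0, -0.0, 94.3]
ft_force: [3.2, 2.5, 1.6]
finger_gap: 14.7
grip_force: 24.9
```

Request:
play_rows([
  [[0,0,0,0,0,0],[0,0,0,0,0,0]],
])

```text
time: 17.45
tool_pos: [608.8, -208.4, 50.2]
tcp_rot: [-151.9, -0.0, 94.3]
ft_force: [0.5, 2.4, 5.0]
finger_gap: 14.7
grip_force: 25.2
```

```bash
cat > p.py <<'E'
from h import *
from bench import sensors,optics
st=sensors.sense();print(W2J2(st["tool_pos"]).round(1),(J.T@st["ft_force"]).round(1),st["finger_gap"],st["grip_force"])
s=optics.snapshot("wrist");T=toolT(st)
h=cv2.cvtColor(s["pixels"],cv2.COLOR_RGB2HSV)
m=cv2.inRange(h,np.array((0,150,50)),np.array((8,255,255)))|cv2.inRange(h,np.array((172,150,50)),np.array((180,255,255)))
for c in cv2.findContours(m,0,1)[0]:
  if cv2.contourArea(c)>60:
    A=cv2.approxPolyDP(c,2,True)[:,0]; print("red",[(a.tolist(),pix2J(s,a,6,T)[:2].tolist()) for a in A])
print("blue",blobs(s["pixels"],(105,120,30),(130,255,255),(60,60,560,400),300))
print("pred pin top",proj(s,J2W2((-65,6.6,45)),T),"base",proj(s,J2W2((-65,6.6,5)),T))
E
python3 p.py
```

```text
[-114.3   60.8  -19.2] [ 1.7 -2.3  4.7] 14.726686333890118 25.22429645061493
red [([315, 273], [-113.0, 51.1]), ([307, 277], [-109.4, 53.0]), ([301, 287], [-106.6, 57.9]), ([302, 302], [-107.0, 65.4]), ([298, 327], [-105.0, 78.4]), ([300, 335], [-105.9, 82.7]), ([309, 342], [-110.1, 86.4]), ([319, 344], [-114.9, 87.5]), ([327, 342], [-118.7, 86.4]), ([337, 334], [-123.4, 82.1]), ([338, 322], [-123.7, 75.7]), ([334, 314], [-121.8, 71.6]), ([332, 280], [-120.7, 54.5]), ([325, 274], [-117.5, 51.5])]
red [([285, 164], [-100.7, 2.8]), ([271, 167], [-94.9, 4.1]), ([276, 297], [-95.1, 62.9]), ([280, 297], [-97.0, 62.9]), ([283, 286], [-98.5, 57.4]), ([288, 284], [-100.8, 56.5])]
blue [([124, 146, 103, 79, 5923], [174.4, 182.9])]
pred pin top [161.  188.4] base [199.9 172.8]
```

Request:
play_rows([
  [[0,-0.3,0,0,0,0],[0,-0.6,0,0,0,0],[0,-0.9,0,0,0,0],[0,-0.9,0,0,0,0]],
])

```text
time: 17.9
tool_pos: [601.2, -208.9, 54.2]
tcp_rot: [-152.0, -0.0, 94.3]
ft_force: [3.4, 2.7, 5.0]
finger_gap: 14.7
grip_force: 25.3
```

```bash
python3 p.py
```

```text
[-105.7   60.8  -19.3] [-0.8 -2.5  6.1] 14.687086443764317 25.2796071767807
red [([315, 273], [-104.4, 51.0]), ([306, 278], [-100.3, 53.5]), ([302, 285], [-98.5, 56.9]), ([298, 327], [-96.4, 78.4]), ([300, 335], [-97.3, 82.6]), ([310, 342], [-102.0, 86.4]), ([319, 344], [-106.3, 87.5]), ([327, 342], [-110.1, 86.4]), ([337, 334], [-114.8, 82.0]), ([338, 321], [-115.1, 75.2]), ([332, 280], [-112.1, 54.4]), ([326, 274], [-109.3, 51.5])]
red [([272, 165], [-86.7, 3.2]), ([273, 262], [-85.7, 45.8]), ([276, 297], [-86.5, 62.9]), ([280, 297], [-88.4, 62.9]), ([283, 286], [-89.9, 57.4]), ([288, 284], [-92.2, 56.4]), ([285, 165], [-92.1, 3.2])]
blue [([152, 146, 96, 79, 5539], [199.0, 183.2])]
pred pin top [188.4 188.5] base [220.5 172.8]
```

Request:
play_rows([
  [[0,-0.1,0,0,0,0],[0,-0.2,0,0,0,0],[0,-0.25,0,0,0,0],[0,-0.25,0,0,0,0]],
])

```text
time: 18.35
tool_pos: [599.1, -209.1, 55.2]
tcp_rot: [-152.0, -0.0, 94.3]
ft_force: [4.6, 4.3, 4.8]
finger_gap: 14.9
grip_force: 25.4
```

```bash
python3 p.py | sed -n '1p;3,9p'
```

```text
[-103.4   60.8  -19.3] [-2.1 -3.9  6.5] 14.859480118120608 25.381771624088287
red [([273, 164], [-84.8, 2.8]), ([273, 262], [-83.4, 45.8]), ([276, 297], [-84.2, 62.9]), ([280, 297], [-86.0, 62.9]), ([283, 286], [-87.6, 57.4]), ([288, 284], [-89.8, 56.4]), ([285, 165], [-89.7, 3.2])]
blue [([159, 146, 94, 79, 5453], [205.6, 183.4])]
pred pin top [195.8 188.5] base [226.  172.8]
```

Request:
play_rows([
  [[0,-0.05,0,0,0,0],[0,-0.1,0,0,0,0],[0,-0.1,0,0,0,0]],
])

```text
time: 18.7
tool_pos: [598.3, -209.1, 55.7]
tcp_rot: [-152.0, -0.0, 94.4]
ft_force: [4.2, 4.1, 4.4]
finger_gap: 14.6
grip_force: 25.4
```

```bash
python3 p.py | sed -n '1p;3,9p'
```

```text
[-102.4   60.8  -19.2] [-1.9 -3.8  6. ] 14.612179009596467 25.384543240070343
red [([276, 164], [-85.1, 2.8]), ([272, 165], [-83.4, 3.2]), ([271, 188], [-82.7, 12.8]), ([276, 297], [-83.2, 62.9]), ([280, 297], [-85.1, 62.9]), ([283, 286], [-86.6, 57.4]), ([288, 284], [-88.9, 56.4]), ([285, 165], [-88.8, 3.2])]
blue [([162, 146, 94, 79, 5403], [208.3, 183.4])]
pred pin top [198.9 188.5] base [228.4 172.8]
```

Request:
play_rows([
  [[0,-0.05,0,0,0,0],[0,-0.08,0,0,0,0],[0,-0.08,0,0,0,0]],
])

```text
time: 19.05
tool_pos: [597.6, -209.2, 56.1]
tcp_rot: [-152.0, -0.0, 94.4]
ft_force: [5.1, 3.7, 4.5]
finger_gap: 14.6
grip_force: 25.4
```

```bash
python3 p.py | sed -n '1p;3,9p'
```

```text
[-101.6   60.8  -19.3] [-2.6 -3.4  6.5] 14.601860249338113 25.384899079799652
red [([281, 164], [-86.4, 2.8]), ([271, 165], [-82.2, 3.2]), ([276, 297], [-82.5, 62.9]), ([281, 296], [-84.8, 62.4]), ([283, 286], [-85.8, 57.4]), ([288, 284], [-88.1, 56.4]), ([285, 165], [-88.0, 3.2])]
blue [([165, 146, 93, 79, 5376], [210.6, 183.5])]
pred pin top [201.4 188.6] base [230.3 172.9]
```

Request:
play_rows([
  [[0,-0.05,0,0,0,0],[0,-0.08,0,0,0,0],[0,-0.08,0,0,0,0]],
])

```text
time: 19.4
tool_pos: [597.3, -209.2, 56.3]
tcp_rot: [-152.0, -0.0, 94.4]
ft_force: [6.3, 4.1, 2.7]
finger_gap: 15.2
grip_force: 25.4
```

```bash
python3 p.py | sed -n '1p;3,9p'
python3 - <<'E'
from h import *
from bench import sensors,optics
st=sensors.sense();s=optics.snapshot("wrist");T=toolT(st)
P=np.array([proj(s,J2W2((-65+12*np.cos(t),6.6+12*np.sin(t),z)),T) for t in np.linspace(0,6.28,60) for z in (45,5)]); print(P.min(0),P.max(0)-P.min(0))
E
```

```text
[-101.3   60.8  -19.2] [-4.5 -3.6  5.5] 15.219373051697751 25.371792018413544
red [([273, 164], [-82.7, 2.8]), ([274, 272], [-81.5, 50.6]), ([276, 297], [-82.1, 62.9]), ([280, 297], [-83.9, 62.9]), ([283, 286], [-85.4, 57.4]), ([288, 284], [-87.7, 56.5]), ([285, 165], [-87.6, 3.2])]
blue [([166, 146, 92, 79, 5372], [211.3, 183.4])]
pred pin top [202.8 188.5] base [231.2 172.8]
[164.3 143.2] [95.7 82.3]
```

The blade has met the collar: the force rose and the motion stalled. Relax, release and back off.

Request:
play_rows([
  [[0,0.05,0,0,0,0],[0,0.05,0,0,0,0]],
])

```text
time: 19.7
tool_pos: [597.3, -209.2, 56.3]
tcp_rot: [-152.0, -0.0, 94.3]
ft_force: [4.3, 2.6, 4.8]
finger_gap: 14.9
grip_force: 25.4
```

Request:
play_rows([
  [[0,0,0,0,0,0],[0,0,0,0,0,0],[0,0,0,0,0,0],[0,0,0,0,0,0],[0,0,0,0,0,0]],
], jaw=0.45)

```text
time: 20.2
tool_pos: [596.5, -209.5, 55.8]
tcp_rot: [-151.9, -0.0, 94.3]
ft_force: [0.1, 0.5, -0.7]
finger_gap: 38.7
grip_force: 0.0
```

Request:
play_rows([
  [[0,0,-0.8,0,0,0],[0,0,-2.5,0,0,0],[0,0,-5,0,0,0],[0,0,-8,0,0,0],[0,0,-10,0,0,0]],
])

```text
time: 20.7
tool_pos: [645.0, -205.9, 147.3]
tcp_rot: [-152.1, 0.0, 94.3]
ft_force: [0.3, -0.1, -0.2]
finger_gap: 38.2
grip_force: 0.0
```

Request:
play_rows([
  [[0,0,0,0,0,0],[0,0,0,0,0,0],[0,0,0,0,0,0]],
])

```text
time: 21.0
tool_pos: [642.7, -205.7, 142.6]
tcp_rot: [-151.8, -0.1, 94.3]
ft_force: [0.8, 0.4, 0.0]
finger_gap: 38.4
grip_force: 0.0
```

```bash
python3 p.py
python3 - <<'E'
from h import *
from bench import sensors,optics
st=sensors.sense();s=optics.snapshot("wrist");T=toolT(st)
P=np.array([proj(s,J2W2((-65+12*np.cos(t),6.6+12*np.sin(t),z)),T) for t in np.linspace(0,6.28,60) for z in (45,5)]); print(P.min(0),P.max(0)-P.min(0))
E
```

```text
[-100.9   60.6   78.3] [-0.7 -0.3  0.4] 38.40545645630644 0.0
red [([320, 221], [-102.1, 51.7]), ([310, 226], [-95.1, 55.3]), ([307, 240], [-92.9, 65.6]), ([309, 251], [-94.3, 73.9]), ([317, 257], [-100.0, 78.5]), ([324, 256], [-105.1, 77.7]), ([331, 245], [-110.0, 69.3]), ([328, 228], [-107.7, 56.7])]
red [([292, 150], [-83.3, 3.2]), ([292, 245], [-82.1, 69.4]), ([298, 246], [-86.4, 70.2]), ([299, 165], [-87.9, 13.0]), ([298, 150], [-87.3, 3.1])]
blue [([235, 139, 46, 43, 1525], [257.6, 159.1])]
pred pin top [254.8 160.5] base [264.8 155.1]
[233.9 136.6] [49.1 45.2]
```

Pin and pointer are both where predicted, with the blade at the collar and the gripper clear. Handing in.

```bash
python3 -c "
from bench import job
print(job.hand_in())"
```

```text
the job is handed in; nothing more can be done
None
```

The job is handed in (no verdict came back): the blue pin is wedged and released about 65 mm down the slot, and the pointer's blade is against its collar by force and camera readings, with the gripper clear; no other object was moved.

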